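# Switch the vial sorter to the empty tray and feed one vial

## Task

The seesaw gate of the little bench-top sorter is tipped so that vials run down the left chute, where one already lies in the tray. Press down the raised right-hand end of the gate's rocker until it is fully over, so that the gate feeds the empty right-hand tray; then, with a fingertip, gently push the waiting glass vial along its shelf into the middle slot so that it drops on the gate and runs down into that empty tray. Grasp and lift nothing, and leave the film canister on the other shelf and the things on the bench where they are.

Things in the scene. Friction and masses are not known exactly. Their poses are not given: they have to be found in the camera images.
- sorter: Fixed aluminium sorter, 300 mm wide (its y), 75 mm deep (its x), two cheek plates 133 mm high (front one clear), inner faces at x = -27.5 and +27.5 mm. Origin: centre of its underside on the bench; x points away from the robot, y to the left, z up, turned by its yaw. All sizes here are in this frame. Under the slot is the gate, at each side of it a chute, then a tray; a vial lies fixed in the left tray.
- gate (a joint): Angle of the seesaw gate about the sorter's x axis; pivot at y = 0, z = 90 mm. Negative: left end low, feeds the left tray; positive: right end low, feeds the right tray. Stops at -0.38 and +0.38 rad; starts between -0.36 and -0.26. Friction (0.06 N m, about 1 N at a pad) keeps it wherever it is left.
- pad_right (a point): Centre of the black pad at the right (-y) end of the gate's rocker, a shallow V-shaped steel bar in front of the clear plate, rigid with the gate. Pad: rod 16 mm diameter, 28 mm long along x, at x = -56 mm, 74 mm from the pivot axis, its line from the pivot 0.25 rad above the gate's plane. Raised (gate -0.38) it is at y = -60, z = 134 mm; fully down (gate +0.38) at y = -74, z = 80 mm.
- pad_left (a point): Centre of the like pad at the left-hand (+y) end of the rocker; low when the right one is raised.
- slot (a point): Middle of the open drop slot (y = -20 to +20 mm) at shelf level, z = 125 mm. At each side a shelf of smooth metal runs from |y| = 20 to 75 mm, open above and at its outer end; the cheeks stand 8 mm above it. It has a shallow dip, lowest (z = 125 mm) at |y| = 47 mm, both sides rising 3 degrees from there; an item lies in the dip along x and a sideways push of about 1 N moves it.
- empty_tray (a point): Middle of the floor (z = 7 mm) of the right-hand, empty tray, which spans y = -84 to -146 mm and x = -27 to +27 mm.
- vial_mid (a point): Centre of the loose glass sample vial with a screw cap, 19 mm diameter, 52 mm long, about 16 g, that lies along the sorter's x in the cradle of one shelf (left or right, it varies). Its z is its own axis, towards the cap.
- canister_mid (a point): Centre of the loose film canister, 33 mm diameter, 51 mm long, that lies in the cradle of the other shelf. To be left alone.
- petri: Loose round culture dish with lid, 66 mm diameter, 14 mm high, on the bench in front of the sorter; origin at the centre of its underside. To be left alone.
- forceps: Loose forceps, 119 mm long, 9 mm high, flat on the bench to the left of the sorter; origin at the middle of the underside. To be left alone.
- slips: Loose small carton 48 x 48 x 18 mm on the bench to the right of the sorter; origin at the centre of its underside. To be left alone.

How it is judged:
By the outcome, as a careful person would: the job done as asked, in the order asked, and still so for the second after the job is handed in, with the robot touching nothing.
It also fails if it takes over 35 s, if anything falls off the work surface, if the arm or the gripper's body presses on something with over 40 N, if the wrist force passes 120 N, or if a joint passes its speed limit or range.

## Robot

A 6-joint arm with a two-finger parallel gripper is mounted at the origin on a cart in front of the work surface, level with it; the furniture and walls round the work are solid. World frame = base frame: x ahead of the robot, y to its left, z up, the work surface at z = 0. Lengths are in m, angles in rad, forces in N, time in s.
With the tool pointing down it reaches from about 0.25 to 0.775 m from the base axis. Payload 4 kg.
Tool frame: the origin (TCP) lies at the very end of the fingers, on their centre line; the grasp point (between the pads) lies 19 mm behind it; x points along the fingers, y is the direction in which the jaws open and shut, and the axes are right-handed (so a half turn about x gives the same grasp; the last joint's range is limited). The gripper opens to 94 mm and grips with 3 to 60 N. Pads are 16 mm wide; open, the fingers measure 119 mm over their backs; the gripper's body (75 mm by 177 mm) begins 78 mm behind the grasp point.
Start: joints at [-1.218, 0.087, 1.371, -0, 1.684, -0.103], TCP at [0.242, -0.494, 0.185] pointing down, gripper open.
Joint ranges: [-3.1, 3.1], [-0.76, 2.03], [0.27, 2.55], [-1.08, 4.22], [0.17, 2.65], [-2.57, 2.57]. Speed limits (rad/s): [2.79, 2.79, 3.14, 3.14, 3.14, 3.14].

## Interface

Orientations are given as [roll, pitch, yaw] about the fixed x, y, z axes, in that order (R = Rz(yaw) Ry(pitch) Rx(roll)).
In Python, from bench import robot gives the robot as it stands.
- The arm moves only by the tool carry_out, never from a script. Its argument "targets" is a list of rows, each a list of 5 numbers: the closure, from 0 (fully open) to 1 (shut), then the shift along the tool's x, y, z in cm, then the turn about the tool's x in degrees. In form: [[fingers, tx, ty, tz, turn], ...]. A call has 1 to 20 rows; each row shifts and turns the commanded pose from where the row before left it, along the tool's axes as they then stand; what a row does not reach is not made up. A row lasts 1/10 s, in which the tool goes at most 50 mm and 8.59 degrees, less where a joint would pass 70% of its speed; a pose out of reach is approached as far as the arm can. A call is refused whole if a number of a shift passes 5 or a number of a turn 8.59, either way. A call with a gripper value outside its range is refused whole. The fingers move at their own pace and stop on an object; the grip force is fixed at half the most. Time passes only in rows, so rows that do not move let the fingers close. It gives the time, the measured TCP pose, the force and the opening at its end, in the units of the state.
- robot.get_obs(): the state, without advancing time (a new reading comes with each control period).
- robot.snapshot(name): name is "side" or "top" or "wrist"; returns a dict with "image" (420x560x3 uint8, red, green, blue), "camera_matrix" (3x3 intrinsics, pixels), "pose" (4x4, takes a point from camera to world coordinates). Camera axes: x right, y up, looking along -z (the intrinsics and any distortion apply to the point x, -y, -z); pixel columns grow to the right and rows downward; lengths in m; the calibration is good to about 2 mm. A picture is of the moment at which its call begins. There is no depth.
- robot.close_job(): hands the job in, once; it reports no verdict.
The state is a dict: "time": time; "joint_positions": joint angles; "qvel": joint speeds; "joint_torque": joint torques, N m; "tool_pos": TCP position; "ee_rot": TCP orientation; "wrist_force": force on the tool from outside, world axes, zero at the start; "wrist_torque": the same for the moment, N m; "width": finger opening in m.
Only numpy, scipy, OpenCV 4.12 (cv2) and the standard library are available. Lean on these libraries where they do the work, as an engineer would, in place of code of your own. Each camera call takes 0.05 s, during which the arm holds its last target. There are 200 camera calls.

## Working session

There is one attempt and no reset: what is moved stays moved. The work goes in short steps, Python scripts to look and compute and a tool call to move; the robot and the scene stay as the last step left them, time stands still between calls to the robot, and variables do not carry over. Pictures are saved under pics/ and viewed, about 8 in all and at most 12, crops included, and the job is handed in when it is done.

Besides the shell and the picture viewer there is one more tool, called after "Call:" in YAML: its name, and indented under it one key for each argument. carry_out: Moves the arm, as the interface text tells. Its arguments: {"type":"object","properties":{"targets":{"type":"array","items":{"type":"array","items":{"type":"number"}}}},"required":["targets"]}

```bash
mkdir -p pics
python3 - <<'E'
from bench import robot
import cv2,numpy as np,pickle
o=robot.get_obs();print(o['time'],o['tool_pos'],o['ee_rot'],o['width'])
d={}
for n in("side","top"):
    s=robot.snapshot(n);d[n]=s;cv2.imwrite(f"pics/{n}0.png",s["image"][:,:,::-1]);print(n,s["camera_matrix"],s["pose"],[k for k in s])
pickle.dump(d,open("s0.pkl","wb"))
E
```

```text
0.0 [ 0.24188544 -0.49329741  0.1841155 ] [-1.6708456   1.56859619  1.92653406] 0.09428250238497533
side [[404.97952416   0.         276.53295426]
 [  0.         404.97952416 202.69014093]
 [  0.           0.           1.        ]] [[-0.94913633  0.10598245 -0.29649274  0.05785533]
 [-0.31412091 -0.38343699  0.86850684  1.09226039]
 [-0.0216398   0.91746596  0.39722529  0.63382656]
 [ 0.          0.          0.          1.        ]] ['image', 'camera_matrix', 'pose']
top [[511.15395378   0.         284.28098976]
 [  0.         511.15395378 208.8980003 ]
 [  0.           0.           1.        ]] [[-0.02385934  0.99834674 -0.05229261  0.36431541]
 [-0.99969608 -0.02415082 -0.00494919 -0.02275624]
 [-0.00620392  0.05215864  0.99861954  1.6233797 ]
 [ 0.          0.          0.          1.        ]] ['image', 'camera_matrix', 'pose']
```

View pics/side0.png

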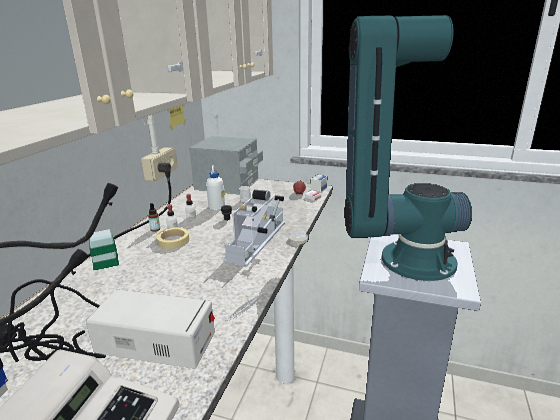

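View pics/top0.png

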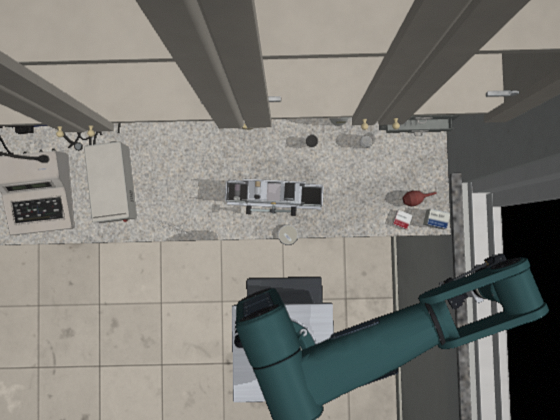

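Run:
```python
import cv2,pickle
d=pickle.load(open("s0.pkl","rb"))
a=d["top"]["image"][165:250,210:340,::-1];cv2.imwrite("pics/tc.png",cv2.resize(a,None,fx=6,fy=6,interpolation=cv2.INTER_CUBIC))
a=d["side"]["image"][175:270,215:335,::-1];cv2.imwrite("pics/sc.png",cv2.resize(a,None,fx=6,fy=6,interpolation=cv2.INTER_CUBIC))
```

```text
(no output)
```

View pics/tc.png

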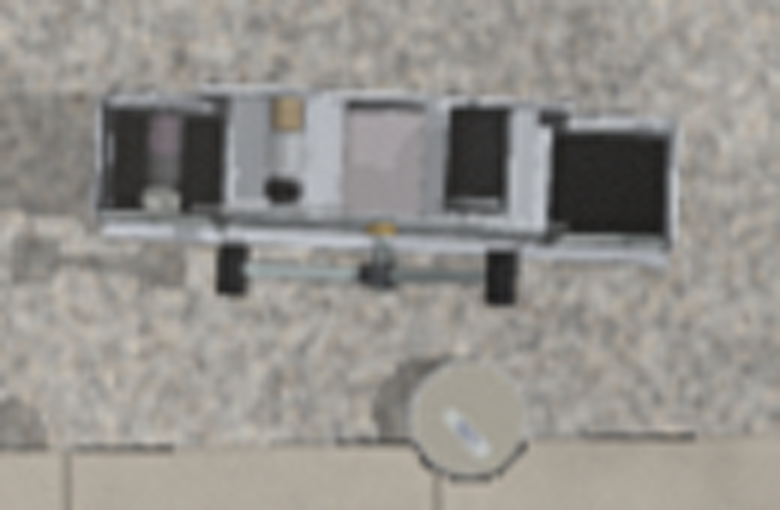

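View pics/sc.png

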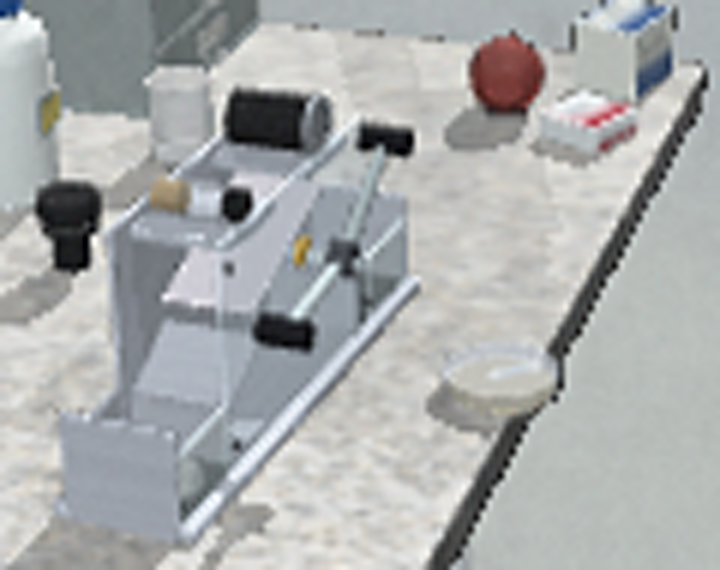

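```bash
cat > h.py <<'E'
import numpy as np,pickle
from scipy.optimize import least_squares
def proj(s,P):
    T=s["pose"];p=(np.asarray(P)-T[:3,3])@T[:3,:3];K=s["camera_matrix"]
    return np.array([K[0,0]*p[0]/-p[2]+K[0,2],K[1,1]*-p[1]/-p[2]+K[1,2]])
def S2W(v,P):
    c,s=np.cos(v[2]),np.sin(v[2]);return np.array([v[0]+c*P[0]-s*P[1],v[1]+s*P[0]+c*P[1],P[2]])
def pad(g,sgn):  # right sgn=-1
    a=0.25-g if sgn<0 else 0.25+g
    return [-.056,sgn*.074*np.cos(a),.09+.074*np.sin(a)]
E
python3 - <<'E'
from h import *
d=pickle.load(open("s0.pkl","rb"))
obs=[("top","pr",293.7,211.2),("top","pl",248.7,210),("side","pr",279.3,198.3),("side","pl",262.3,230.3),
("top","v",257.3,190),("side","v",248.8,208.5),("top","c",289.7,190.8),("side","c",261.3,194.8),("side","k1",245.5,265.2),("side","k2",225,260.2)]
def pt(n,u):
    P={"pr":pad(u[3],-1),"pl":pad(u[3],1),"v":[u[4],.047,.1345],"c":[u[5],-.047,.1415],"k1":[-.0375,.15,0],"k2":[.0375,.15,0]}[n]
    return S2W(u,P)
f=lambda u:np.concatenate([proj(d[c],pt(n,u))-[x,y] for c,n,x,y in obs]+[np.array(u[4:6])*100])
r=least_squares(f,[.4,0,0,-.3,0,0],loss="soft_l1")
print(r.x.round(4));print(f(r.x).round(1))
u=r.x
for n in("pr","pl","v","c"):print(n,pt(n,u).round(4))
print("down",S2W(u,pad(.38,-1)).round(4),"slot",S2W(u,[0,0,.125]))
E
```

```text
[ 4.956e-01  1.430e-02 -8.220e-02 -3.535e-01 -4.000e-04  1.800e-03]
[-0.3  0.1  0.  -0.5  0.1 -0.1  0.  -0.2  0.3  0.1 -0.1 -0.5  0.1  0.2
 -0.2 -0.1  1.   0.4 -1.   0.5 -0.   0.2]
pr [ 0.4348 -0.0418  0.132 ]
pl [0.4458 0.0923 0.0824]
v [0.4991 0.0612 0.1345]
c [ 0.4936 -0.0327  0.1415]
down [ 0.4338 -0.0542  0.0804] slot [0.49559827 0.01432463 0.125     ]
```

```bash
cat >> h.py <<'E'
from scipy.spatial.transform import Rotation as Ro
V=np.array([.4956,.0143,-.0822])
def rel(o,Ploc):
    R=Ro.from_euler('xyz',o['ee_rot']).as_matrix();return R,((S2W(V,Ploc)-o['tool_pos'])@R*100).round(2)
def loc(o):
    p=np.array(o['tool_pos'])-[V[0],V[1],0];c,s=np.cos(V[2]),np.sin(V[2])
    return np.round([c*p[0]+s*p[1],-s*p[0]+c*p[1],p[2]],4)
E
python3 - <<'E'
from h import *
from bench import robot
o=robot.get_obs();R,t=rel(o,[-.057,-.064,.18]);print(R.round(3),t)
y=R[:,1];print("jaw yaw deg",np.degrees(np.arctan2(y[1],y[0])))
print(loc(o))
E
```

```text
[[-0.001  0.44  -0.898]
 [ 0.002 -0.898 -0.44 ]
 [-1.    -0.002 -0.   ]] [  0.49 -31.84 -36.95]
jaw yaw deg -63.888002335277534
[-0.2112 -0.5268  0.1842]
```

Call:
carry_out:
  targets:
    - [1,-1.5,0,0,7.7]
    - [1,-1.5,0,0,7.7]
    - [1,0,0,0,7.7]
    - [1,0,0,0,7.7]
    - [1,0,-2,-0.7,0]
    - [1,0,-3.5,-1.1,0]
    - [1,0,-3.5,-1.1,0]
    - [1,0,-3.5,-1.1,0]
    - [1,0,-3.5,-1.2,0]
    - [1,0,-3.5,-1.2,0]
    - [1,0,-3.5,-1.2,0]
    - [1,0,-3.5,-1.2,0]
    - [1,0,-3.5,-1.2,0]
    - [1,0,-3.5,-1.2,0]
    - [1,0,-3.5,-1.2,0]
    - [1,0,-3.5,-1.2,0]
    - [1,0,-3,-1,0]
    - [1,0,-2,-0.6,0]
    - [1,0,0,0,0]

```text
time: 2.0
tool_pos: [0.431, -0.0507, 0.2147]
ee_rot: [-0.622, 1.57, 2.442]
wrist_force: [0.0, 0.8, 0.6]
width: 0.0004
```

```bash
cat > st.py <<'E'
from h import *
from bench import robot
import sys
o=robot.get_obs();R,t=rel(o,[-.058,-.063,.16]);y=R[:,1]
print(o['time'],loc(o),"jaw",np.degrees(np.arctan2(y[1],y[0])),R[:,0].round(3),"rel",t,"F",np.round(o['wrist_force'],2),o['width'])
E
python3 st.py
```

```text
2.0 [-0.0591 -0.0701  0.2147] jaw -94.44080301981684 [-0.001  0.001 -1.   ] rel [ 5.47 -0.71 -0.12] F [0.03 0.84 0.65] 0.0004257331784392935
```

Call:
carry_out:
  targets:
    - [1,2.0,-0.4,-0.1,0]
    - [1,2.0,-0.3,0,0]
    - [1,1.5,0,0,0]
    - [1,1,0.1,0,0]
    - [1,0.8,0.3,0,0]
    - [1,0.8,0.3,0,0]
    - [1,0.8,0.2,0,0]
    - [1,0.8,0.2,0,0]
    - [1,0.8,0.1,0,0]
    - [1,0.8,0.1,0,0]
    - [1,0.8,0,0,0]
    - [1,0.4,0,0,0]
    - [1,0,0,0,0]

```text
time: 3.3
tool_pos: [0.4308, -0.0674, 0.092]
ee_rot: [1.623, 1.552, -1.603]
wrist_force: [-5.9, -18.6, 6.7]
width: 0.0003
```

```bash
python3 st.py
```

```text
3.3 [-0.0579 -0.0868  0.092 ] jaw -94.83285807298496 [-0.001 -0.018 -1.   ] rel [-6.84 -2.25  0.01] F [ -5.89 -18.64   6.67] 0.00030477504109223424
```

Run:
```python
from bench import robot
import cv2,numpy as np
s=robot.snapshot("side")["image"][175:270,215:335,::-1]
cv2.imwrite("pics/s1.png",cv2.resize(s,None,fx=6,fy=6,interpolation=cv2.INTER_CUBIC))
```

```text
(no output)
```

View pics/s1.png

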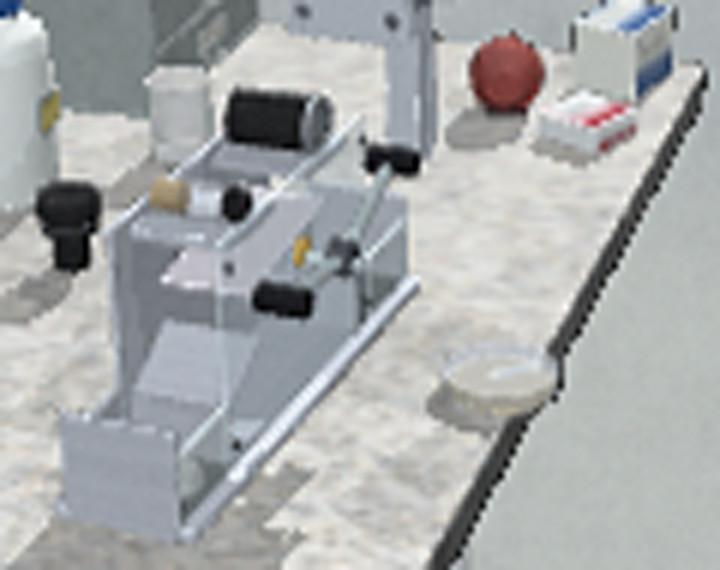

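Call:
carry_out:
  targets:
    - [1,0,1.5,0,0]
    - [1,0,0.5,0,0]
    - [1,-3,0,0,0]
    - [1,-3,0,0,0]
    - [1,0,-1,0,0]
    - [1,0,0,0,0]

```text
time: 3.95
tool_pos: [0.4308, -0.0677, 0.1503]
ee_rot: [-2.52, 1.57, 0.541]
wrist_force: [0.5, -0.7, -0.6]
width: 0.0004
```

```bash
python3 st.py
python3 - <<'E'
from bench import robot
from h import *
import cv2
s=robot.snapshot("side")
a=s["image"][175:270,215:335,::-1]
cv2.imwrite("pics/s2.png",cv2.resize(a,None,fx=6,fy=6,interpolation=cv2.INTER_CUBIC))
for g in(-.38,-.2,-.1,0,.1,.2,.3,.34,.38):print(g,[((proj(s,S2W(V,pad(g,q)))-[215,175])*6).round() for q in(-1,1)])
E
```

```text
3.95 [-0.0578 -0.087   0.1503] jaw -94.60482865984224 [ 0.001  0.001 -1.   ] rel [-0.97 -2.4   0.01] F [ 0.46 -0.73 -0.6 ] 0.0003533759389774061
-0.38 [array([386., 137.]), array([284., 334.])]
-0.2 [array([391., 152.]), array([283., 310.])]
-0.1 [array([393., 162.]), array([283., 296.])]
0 [array([395., 172.]), array([284., 282.])]
0.1 [array([396., 184.]), array([285., 267.])]
0.2 [array([397., 195.]), array([287., 252.])]
0.3 [array([397., 208.]), array([290., 237.])]
0.34 [array([397., 213.]), array([291., 231.])]
0.38 [array([397., 218.]), array([292., 226.])]
```

View pics/s2.png

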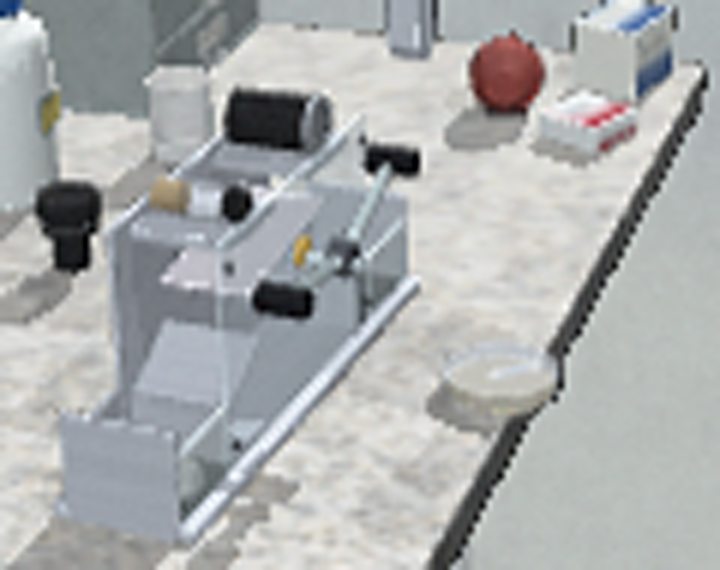

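Call:
carry_out:
  targets:
    - [1,0,-1.2,0,0]
    - [1,0,-1.2,0,0]
    - [1,1,0,0,0]
    - [1,1,0,0,0]
    - [1,0.8,0,0,0]
    - [1,0.6,0.1,0,0]
    - [1,0.6,0.1,0,0]
    - [1,0.6,0.1,0,0]
    - [1,0.6,0.1,0,0]
    - [1,0.6,0,0,0]
    - [1,0.4,0,0,0]
    - [1,0,0,0,0]

```text
time: 5.2
tool_pos: [0.4317, -0.0486, 0.0875]
ee_rot: [-0.499, 1.57, 2.56]
wrist_force: [0.2, 0.2, 0.3]
width: 0.0005
```

```bash
python3 st.py
```

```text
5.2 [-0.0585 -0.068   0.0875] jaw -94.6891445674851 [-0.001  0.001 -1.   ] rel [-7.25 -0.5  -0.05] F [0.22 0.24 0.32] 0.0004716005895448408
```

Call:
carry_out:
  targets:
    - [1,0.2,0,0,0]
    - [1,0.2,0,0,0]
    - [1,0,0,0,0]

```text
time: 5.5
tool_pos: [0.4321, -0.0488, 0.0842]
ee_rot: [-2.909, 1.571, 0.151]
wrist_force: [0.1, 0.4, 0.4]
width: 0.0003
```

```bash
python3 st.py
python3 - <<'E'
from bench import robot
from h import *
import cv2
s=robot.snapshot("side")
a=s["image"][175:270,215:335,::-1]
cv2.imwrite("pics/s3.png",cv2.resize(a,None,fx=6,fy=6,interpolation=cv2.INTER_CUBIC))
E
```

```text
5.5 [-0.0581 -0.0681  0.0842] jaw -94.67873382248959 [ 0.  0. -1.] rel [-7.58 -0.51 -0.01] F [0.12 0.38 0.44] 0.0003204158177073148
```

View pics/s3.png

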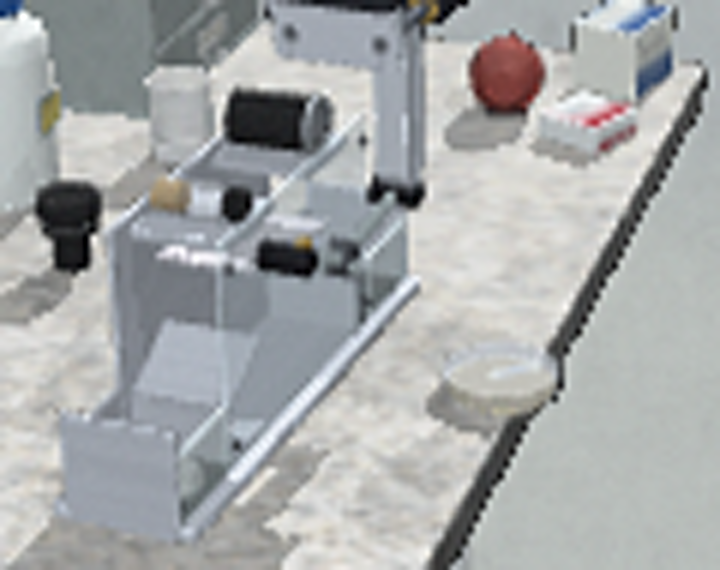

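Run:
```python
from h import *
s=pickle.load(open("s0.pkl","rb"))["side"]
for P in([.4308,-.0677,.1503],[.4321,-.0488,.0842],[.4321,-.0488,.1042]):
    print(((proj(s,P)-[215,175])*6).round())
for q in (-1,1): print(((proj(s,S2W(V,pad(.16,q)))-[215,175])*6).round())
```

```text
[408.  91.]
[397. 216.]
[396. 182.]
[397. 191.]
[286. 258.]
```

Call:
carry_out:
  targets:
    - [1,0.5,0,0,0]
    - [1,0.5,0,0,0]
    - [1,0.4,0,0,0]
    - [1,0.2,0,0,0]
    - [1,0,0,0,0]

```text
time: 6.05
tool_pos: [0.432, -0.0488, 0.0682]
ee_rot: [-0.445, 1.57, 2.615]
wrist_force: [0.0, 0.5, 0.4]
width: 0.0005
```

```bash
python3 st.py
```

```text
6.05 [-0.0582 -0.0681  0.0682] jaw -94.68193624827482 [-0.  0. -1.] rel [-9.18 -0.51 -0.02] F [0.04 0.47 0.36] 0.000502510197449319
```

Call:
carry_out:
  targets:
    - [1,0.2,0,0,0]
    - [1,0.2,0,0,0]
    - [1,0,0,0,0]

```text
time: 6.35
tool_pos: [0.4324, -0.0489, 0.0674]
ee_rot: [2.985, 1.57, -0.238]
wrist_force: [-5.4, 1.4, 15.4]
width: 0.0002
```

```bash
python3 st.py
python3 - <<'E'
from bench import robot
from h import *
import cv2
s=robot.snapshot("side")
a=s["image"][175:270,215:335,::-1]
cv2.imwrite("pics/s4.png",cv2.resize(a,None,fx=6,fy=6,interpolation=cv2.INTER_CUBIC))
E
```

```text
6.35 [-0.0578 -0.0682  0.0674] jaw -94.6775761209043 [ 0.001 -0.    -1.   ] rel [-9.26 -0.51  0.  ] F [-5.4   1.39 15.44] 0.00018191603440531048
```

View pics/s4.png

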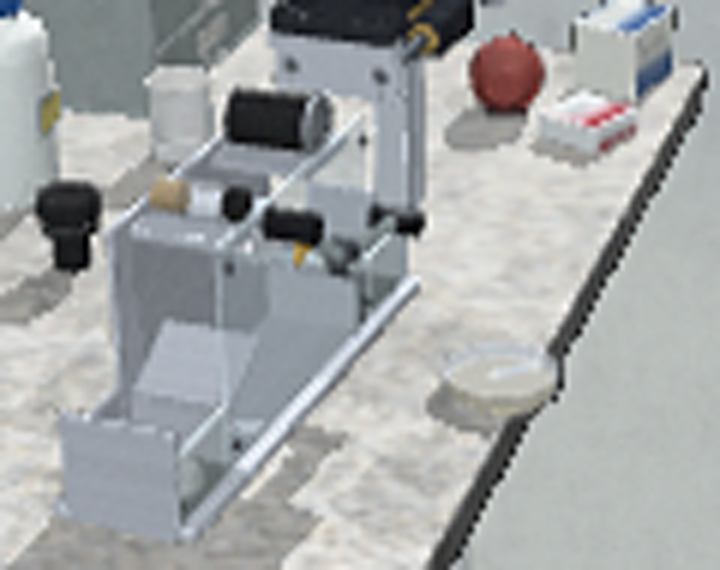

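Call:
carry_out:
  targets:
    - [1,-1,0,0,0]
    - [1,-2.5,0,0,0]
    - [1,-3,0,0,0]
    - [1,-2.1,-1,0,0]
    - [1,0,-3,0,0]
    - [1,0,-3.5,0,0]
    - [1,0,-3.5,0,0]
    - [1,0,-3,0,0]
    - [1,0,-1.8,-1,0]
    - [1,0,0,-2.5,0]
    - [1,0,0,-2.3,0]
    - [1,0,0,0,0]

```text
time: 7.6
tool_pos: [0.5041, 0.1038, 0.1492]
ee_rot: [0.487, 1.57, -2.737]
wrist_force: [-1.3, 1.1, 0.2]
width: 0.0004
```

```bash
python3 st.py
python3 - <<'E'
from bench import robot
from h import *
import cv2
s=robot.snapshot("side")
a=s["image"][165:265,210:330,::-1]
a=cv2.resize(a,None,fx=4,fy=4,interpolation=cv2.INTER_CUBIC)
t=robot.snapshot("top");b=cv2.resize(t["image"][150:250,215:290,::-1],None,fx=4,fy=4,interpolation=cv2.INTER_CUBIC)
cv2.imwrite("pics/s5.png",np.hstack([a,b]))
p=robot.get_obs()['tool_pos']+np.array([0,0,.0205])
print(((proj(s,p)-[210,165])*4).round(),((proj(t,p)-[215,150])*4).round())
E
```

```text
7.6 [0.0012 0.0899 0.1492] jaw -94.69481438206721 [-0.001 -0.    -1.   ] rel [-1.06 15.28  5.92] F [-1.3   1.12  0.23] 0.00038452254249594225
[127. 150.] [108. 153.]
```

View pics/s5.png

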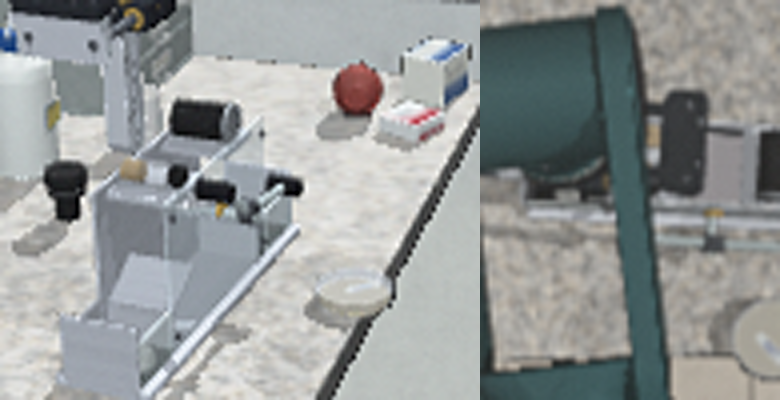

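Call:
carry_out:
  targets:
    - [1,1.5,0,0,0]
    - [1,1.5,0,0,0]
    - [1,0.85,0,0,0]
    - [1,0,-0.6,0.1,0]
    - [1,0,-0.6,0,0]
    - [1,0,-0.3,0,0]
    - [1,0,-0.2,0,0]
    - [1,0,-0.2,0,0]
    - [1,0,-0.2,0,0]
    - [1,0,-0.2,0,0]
    - [1,0,-0.2,0,0]
    - [1,0,-0.2,0,0]
    - [1,0,0,0,0]

```text
time: 9.0
tool_pos: [0.504, 0.131, 0.1118]
ee_rot: [1.639, 1.571, -1.584]
wrist_force: [0.9, 0.0, 0.7]
width: 0.0009
```

```bash
python3 st.py
python3 - <<'E'
from bench import robot
from h import *
import cv2
s=robot.snapshot("side")
a=s["image"][165:265,210:330,::-1]
a=cv2.resize(a,None,fx=6,fy=6,interpolation=cv2.INTER_CUBIC)
cv2.imwrite("pics/s6.png",a)
E
```

```text
9.0 [-0.0012  0.117   0.1118] jaw -94.6701549249928 [-0. -0. -1.] rel [-4.82 18.    5.69] F [0.86 0.03 0.73] 0.0008982796726188409
```

View pics/s6.png

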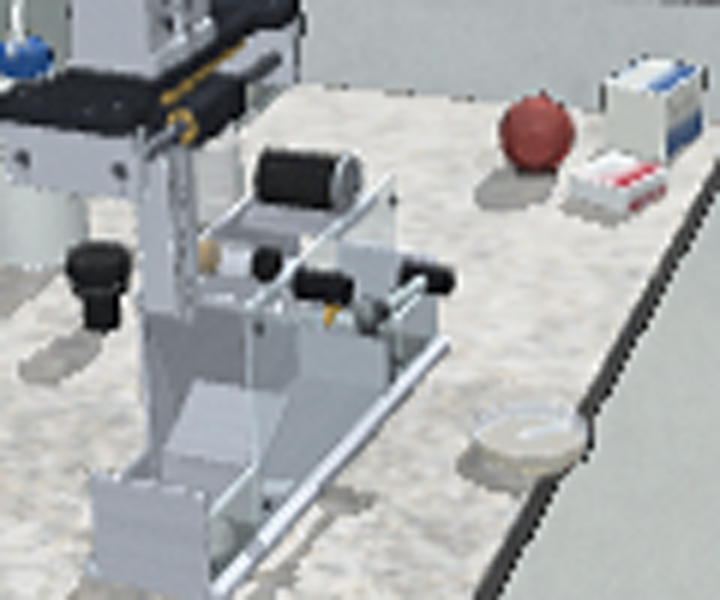

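Call:
carry_out:
  targets:
    - [1,0,1,-0.1,0]
    - [1,0,1.5,0,0]
    - [1,0,1.2,0,0]
    - [1,0,0.6,0,0]
    - [1,0,0.2,0,0]
    - [1,0,0.2,0,0]
    - [1,0,0.2,0,0]
    - [1,0,0.2,0,0]
    - [1,0,0.2,0,0]
    - [1,0,0.2,0,0]
    - [1,0,0.2,0,0]
    - [1,0,0.2,0,0]
    - [1,0,0.2,0,0]
    - [1,0,0.2,0,0]
    - [1,0,0,0,0]

```text
time: 10.55
tool_pos: [0.5003, 0.0679, 0.1124]
ee_rot: [-2.878, 1.569, 0.181]
wrist_force: [0.5, 1.4, 5.9]
width: 0.0006
```

```bash
python3 st.py
```

```text
10.55 [0.0003 0.0538 0.1124] jaw -94.69644003122843 [ 0.001  0.    -1.   ] rel [-4.77 11.68  5.82] F [0.54 1.37 5.88] 0.0005660604144337581
```

Call:
carry_out:
  targets:
    - [1,-0.3,0,0,0]
    - [1,0,0,0,0]

```text
time: 10.75
tool_pos: [0.4994, 0.0675, 0.1142]
ee_rot: [0.752, 1.569, -2.471]
wrist_force: [-0.8, 0.6, 0.3]
width: 0.0004
```

```bash
python3 st.py
python3 - <<'E'
from bench import robot
from h import *
import cv2
s=robot.snapshot("side")
a=s["image"][175:245,215:295,::-1]
a=cv2.resize(a,None,fx=8,fy=8,interpolation=cv2.INTER_CUBIC)
cv2.imwrite("pics/s7.png",a)
for y in(.03,.035,.04,.047):print(y,((proj(s,S2W(V,[-.026,y,.1347]))-[215,175])*8).round(),((proj(s,S2W(V,[.026,y,.1347]))-[215,175])*8).round())
E
```

```text
10.75 [-0.0006  0.0533  0.1142] jaw -94.69862768313034 [-0.001 -0.001 -1.   ] rel [-4.56 11.64  5.75] F [-0.77  0.62  0.28] 0.0004315203505097993
0.03 [350. 256.] [228. 237.]
0.035 [345. 261.] [222. 242.]
0.04 [339. 266.] [216. 247.]
0.047 [331. 273.] [208. 254.]
```

View pics/s7.png

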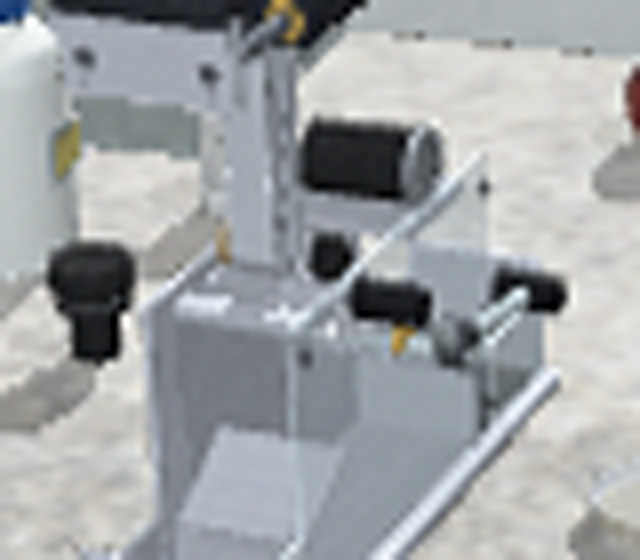

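Call:
carry_out:
  targets:
    - [1,-0.1,0.2,0,0]
    - [1,0,0.2,0,0]
    - [1,0,0.2,0,0]
    - [1,0,0.2,0,0]
    - [1,0,0.2,0,0]
    - [1,0,0.2,0,0]
    - [1,0,0.2,0,0]
    - [1,0,0.2,0,0]
    - [1,0,0.2,0,0]
    - [1,0,0.2,0,0]
    - [1,0,0,0,0]
    - [1,0,0,0,0]
    - [1,0,0,0,0]

```text
time: 12.1
tool_pos: [0.4979, 0.0479, 0.1153]
ee_rot: [0.355, 1.57, -2.869]
wrist_force: [-0.3, 0.7, -1.1]
width: 0.0005
```

```bash
python3 st.py
python3 - <<'E'
from bench import robot
from h import *
import cv2
s=robot.snapshot("side")["image"]
t=robot.snapshot("top")["image"]
cv2.imwrite("pics/s8s.png",s[:,:,::-1]);cv2.imwrite("pics/s8t.png",t[:,:,::-1])
# mean colour in right tray of top view, vs start
d=pickle.load(open("s0.pkl","rb"))["top"];T=d["pose"]
c=proj(d,S2W(V,[0,-.115,.015]));print(c)
u,v=c.round().astype(int)
print(t[v-8:v+9:2,u-9:u+10:2].mean(2).astype(int));print(d["image"][v-8:v+9:2,u-9:u+10:2].mean(2).astype(int))
E
```

```text
12.1 [-0.0004  0.0337  0.1153] jaw -94.68978756748918 [-0.001 -0.    -1.   ] rel [-4.46  9.67  5.76] F [-0.29  0.68 -1.1 ] 0.0005171762627975125
[311.10558857 196.33498961]
[[ 57  37  34  38  37  42  55  98 108  59]
 [ 47  37  39  40  42  38  60 111 120  55]
 [ 46  37  39  40  39  38  55 105 114  61]
 [ 46  38  40  39  41  40  49  82  92  67]
 [ 37  40  37  38  38  39  49  80  93  65]
 [ 37  35  40  37  36  36  45  77  91  65]
 [ 27  36  36  36  38  36  37  54  66  48]
 [ 77  62  29  32  31  32  34  32  30  50]
 [ 76 132 131 128 127 122  92  92  89  74]]
[[ 58  37  40  39  40  42  41  47  48  54]
 [ 47  40  42  41  40  40  41  39  39  45]
 [ 46  40  41  41  42  38  39  41  39  44]
 [ 46  41  39  41  38  38  39  39  38  49]
 [ 37  37  38  39  39  41  39  39  37  47]
 [ 38  41  37  38  37  39  35  37  36  46]
 [ 32  38  38  41  38  38  37  35  35  51]
 [ 77  59  32  33  36  32  33  32  32  50]
 [ 76 132 130 127 127 123  94  90  89  75]]
```

Call:
carry_out:
  targets:
    - [1,-1,-0.5,0,0]
    - [1,-2.5,0,0,0]
    - [1,-4,0,0,0]
    - [1,-4,0,1,0]
    - [1,0,0,4,0]
    - [1,0,0,4,0]
    - [1,0,0,4,0]
    - [1,0,0,3,0]
    - [1,0,0,0,0]
    - [1,0,0,0,0]

```text
time: 13.2
tool_pos: [0.3395, 0.0663, 0.2319]
ee_rot: [-3.056, 1.568, 0.004]
wrist_force: [0.1, 0.7, -0.8]
width: 0.0005
```

```bash
python3 st.py
python3 - <<'E'
from bench import robot
from h import *
import cv2
s=robot.snapshot("side");t=robot.snapshot("top")
a=cv2.resize(s["image"][170:270,215:335,::-1],None,fx=4,fy=4,interpolation=cv2.INTER_CUBIC)
b=cv2.resize(t["image"][160:260,255:335,::-1],None,fx=4,fy=4,interpolation=cv2.INTER_CUBIC)
cv2.imwrite("pics/s9.png",np.hstack([a,b]))
for q in(-1,1):print([((proj(s,S2W(V,pad(g,q)))-[215,170])*4).round() for g in(.34,.38)])
E
```

```text
13.2 [-0.1598  0.039   0.2319] jaw -94.65352654891748 [ 0.003  0.    -1.   ] rel [  7.22  10.22 -10.15] F [ 0.1   0.66 -0.79] 0.0005306283960148544
[array([265., 162.]), array([265., 165.])]
[array([194., 174.]), array([195., 170.])]
```

View pics/s9.png

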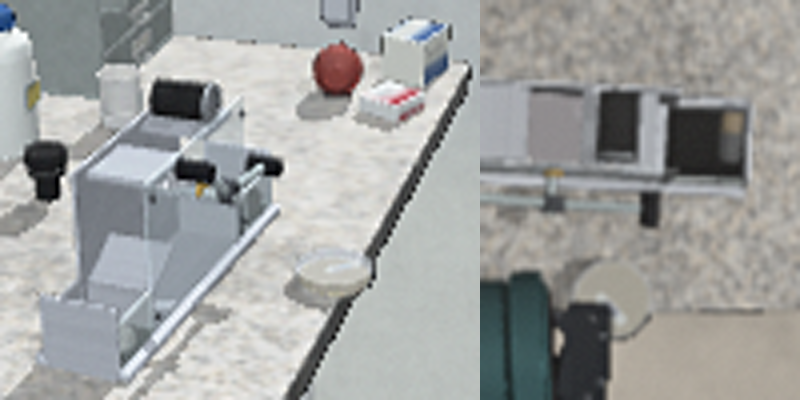

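```bash
python3 -c "
from bench import robot
print(robot.close_job())"
```

```text
the job is handed in; nothing more can be done
None
```

The job is done and handed in at about 13 s. The gate now feeds the right-hand tray, and the vial lies in that tray.

**Gate:** I pressed the right pad down with the closed fingertips to the stop, which gave about 15 N. The last picture puts both pads where a gate angle of +0.38 rad would, within a pixel.

**Vial:** I pushed it along the left shelf at about 20 mm/s into the slot. The last picture shows that shelf empty and the vial against the outer wall of the right tray.

**Left alone:** The canister, petri dish and small carton are where they started, as far as the pictures show. I did not check the forceps closely; the arm never went near the bench on that side. The arm is clear and touching nothing.

**What went wrong on the way:**
- **First press:** it slipped off the outer side of the pad with the gate only part-way over (about 19 N sideways), so I pressed again further in.
- **Fingertip height:** the shut fingertips appeared about 20 mm higher than the reported TCP, both in the pictures and when the pad reached its stop. I allowed for that.
- **Wrong direction:** I first drove the finger about 3 cm away from the vial; it touched nothing.
- **Shelf contact:** during the push there was a brief upward force of about 6 N, probably the fingertip on the shelf, so I raised it 3 mm.

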